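# Hold the hidden bearing bolt behind the bracket

## Task

On the bench boring machine for bamboo pipes, slide the sheet-steel coupling guard fully open along its rails, away from the chuck. Then reach down into the narrow gap behind the bearing bracket and grip, well between the pads and across its two upright flats, the head of the bolt whose nut carries the T-handle socket wrench, without spinning the bolt, so that a helper can tighten the nut. Finish while still holding that head firmly so that it cannot turn, with the guard left open and the hammer, bamboo offcut and oil can on the bench undisturbed.

Things in the scene. Friction and masses are not known exactly. Their poses are not given: they have to be found in the camera images.
- machine: green machine, 280 mm wide, fixed to the bench. Origin on the bench top below the middle of the rear face of its grey bearing bracket; z up, x along the spindle from the chuck (facing the robot) to gearbox and motor, y across. Bracket: upright plate, x -8 to 0 mm, 270 mm wide, top at 170 mm. Spindle axis 140 mm up. Motor from x 180 mm on, its top at 198 mm
- gap_mouth (a point): middle of the mouth of the gap behind the bracket, 170 mm above the bench, at the machine's x 27 mm. The gap runs along y, 54 mm wide in x between the bracket and an equally high plate, closed at y +-132 mm, its floor 20 mm above the bench; a 40 mm thick coupling crosses it on the spindle axis. Guard rails along x at y +-133 mm stand up to 182 mm, from x -12 to 172 mm
- guard (a joint): travel of the guard in m along the machine's +x: 0 shut over the gap, 0.085 fully open at its stop over the gearbox; starts up to 0.02 open. Slides level with 2 N of friction and stays where it is left. Steel sheet 88 mm (x) by 252 mm (y), 3 mm thick, top 177 mm above the bench, reaching from x -10 to 78 mm of the machine when shut
- guard_handle (a point): middle of the round bar handle on top of the guard: bar 10 mm thick, 110 mm long along the machine's y, its axis 31 mm above the sheet and 208 mm above the bench, clear below; it moves with the guard (at the machine's x 40 mm, y 0 when shut)
- bolt_head (a point): centre of the hexagonal head to hold: plain steel, 24 mm across flats, 10 mm thick along its axis, 140 mm above the bench in the gap, at the machine's x 19 mm and y +65 or -65 mm (differs between starts), on a 22 mm round sleeve. Its x: the bolt's axis, parallel to the machine's x; its y: normal of the two upright flats, each 13.9 mm high. The tight bolt on the other side looks the same
- bolt (a joint): turn of that bolt about the machine's x in rad: 0 when two flats stand exactly upright; starts within 0.15 of it. The nut is only finger-tight, so the bolt turns easily (0.06 N m of friction) and stays where it is left
- wrench_socket (a point): the mouth of the 33 mm thick socket of the steel T-handle socket wrench, which sits on the nut of the bolt to hold, on that bolt's axis, 24 mm in front of the bracket's rear face, 140 mm above the bench; the wrench sticks out from there to 198 mm in front of that face, where its cross bar (150 mm long) is. It stays where it is; the tight bolt's nut carries none
- hammer: bystander: hammer lying on the bench beside the machine, 260 mm long; origin on its underside, x along it
- pipe_offcut: bystander: bamboo pipe offcut standing upright, 44 mm in diameter, 130 mm high; origin at the centre of its underside
- oil_can: bystander: closed metal can standing upright, 64 mm in diameter, 110 mm high; origin at the centre of its underside

How it is judged (in metres and radians):
On the way:
1. the guard has been slid open (value of joint guard above 0.072 m), for 0.2 s.
At the end, for the whole second after the job is handed in: The guard is open (more than 70 of its 85 mm), the head of the bolt with the wrench on its nut is gripped with more than 10 N with its centre within 14 mm of the grasp point between the pads, the bolt is still, and its flats are within 0.4 rad of upright (value of joint guard above 0.07 m and distance between the grasp point and bolt_head below 0.014 m and contact force between the fingers and bolt above 10 N and value of joint bolt between -0.4 and 0.4 rad and velocity of joint bolt between -0.05 and 0.05 rad/s); the arm keeps its last pose, push and grip.
It fails at once if the bolt was spun (flats more than 0.45 rad from upright) (value of joint bolt above 0.45 rad or value of joint bolt below -0.45 rad).
It fails at once if a bystander was moved more than 20 mm (distance of any of hammer, pipe_offcut, oil_can from where it was at the start of the episode above 0.02 m).
It also fails if it takes over 45 s, if anything falls off the work surface, if the arm or the gripper's body presses on something with over 40 N, if the wrist force passes 120 N, or if a joint passes its speed limit or range.

## Robot

A 7-joint arm with a two-finger parallel gripper is mounted at the origin on the work surface. World frame = base frame: x ahead of the robot, y to its left, z up, the work surface at z = 0. Lengths are in mm, angles in rad, forces in N, time in s.
With the tool pointing down it reaches from about 400 to 875 mm from the base axis. Payload 4.4 kg.
Tool frame: the origin (TCP) lies at the very end of the fingers, on their centre line; the grasp point (between the pads) lies 19 mm behind it; z points along the fingers, y is the direction in which the jaws open and shut (so a half turn about z gives the same grasp; the last joint's range is limited). The gripper opens to 85 mm and grips with 20 to 120 N. Pads are 22 mm wide; open, the fingers measure 114 mm over their backs; the gripper's body (76 mm by 85 mm) begins 54 mm behind the grasp point. The pads swing forward as they close: fully open they stand 13 mm farther back than shut.
Start: joints at [-1.202, 0.628, 0.038, 1.517, -0.027, 0.996, -0.02], TCP at [273.777, 589.546, 209.413] pointing down, gripper open.
Joint ranges: [-3.06, 3.06], [-0.37, 2.12], [-1.25, 1.32], [0.18, 2.47], [-1.1, 4.24], [0.23, 1.98], [-2.94, 2.94]. Speed limits (rad/s): [2.57, 2.57, 3.14, 3.14, 3.14, 3.14, 3.14].

## Interface

Orientations are given as [roll, pitch, yaw] about the fixed x, y, z axes, in that order (R = Rz(yaw) Ry(pitch) Rx(roll)).
In Python, from cell import ctrl, eyes gives the robot as it stands.
- The arm moves only by the tool move_arm, never from a script. Its argument "increments" is a list of rows, each a list of 6 numbers: the shift along the tool's x, y, z in cm, then the turn, a rotation vector about the tool's x, y, z in degrees. In form: [[x, y, z, wx, wy, wz], ...]. A call has 1 to 20 rows; each row is the pose to reach, as a shift and turn from the pose commanded when the call began, along the tool's axes at that moment; what a row does not reach only later rows make up. A row lasts 1/10 s, in which the tool goes at most 50 mm and 8.59 degrees, less where a joint would pass 70% of its speed; a pose out of reach is approached as far as the arm can. A call with a gripper value outside its range is refused whole. "grip" is the opening, from -1 (shut) to 1 (fully open), set as the call begins (left out, the last holds). The fingers move at their own pace and stop on an object; the grip force is fixed at half the most. Time passes only in rows, so rows that repeat a pose let the fingers close. It gives the time, the measured TCP pose, the force and the opening at its end, in the units of the state.
- ctrl.read_state(): the state, without advancing time (a new reading comes with each control period).
- eyes.get_image(name): name is "scene" or "side" or "wrist"; returns the picture (400x640x3 uint8, red, green, blue); there is no depth.
- eyes.calibration(name): a dict with "fx", "fy", "cx", "cy" (pixels), "pose" (4x4, takes a point from camera to world coordinates); the wrist camera has in their place "tool_from_camera" (4x4, takes a point from camera to tool coordinates, whose origin is the TCP and whose axes are the flange's). Camera axes: x right, y up, looking along -z (the intrinsics and any distortion apply to the point x, -y, -z); pixel columns grow to the right and rows downward; lengths in mm; the calibration is good to about 2 mm. A picture is of the moment at which its call begins: read the wrist's pose just before it. calibration takes no time and is no camera call.
- ctrl.finish_job(): hands the job in, once; it reports no verdict.
The state is a dict: "clock": time; "qpos": joint angles; "qd": joint speeds; "tau": joint torques, N m; "eef_pos": TCP position; "tool_rot": TCP orientation; "force": force on the tool from outside, world axes, zero at the start; "torque": the same for the moment, N m; "width": finger opening in mm.
Only numpy, scipy, OpenCV 4.12 (cv2) and the standard library are available. Lean on these libraries where they do the work, as an engineer would, in place of code of your own. Each camera call takes 0.05 s, during which the arm holds its last target. There are 200 camera calls.

## Working session

There is one attempt and no reset: what is moved stays moved. The work goes in short steps, Python scripts to look and compute and a tool call to move; the robot and the scene stay as the last step left them, time stands still between calls to the robot, and variables do not carry over. Pictures are saved under pics/ and viewed, about 8 in all and at most 12, crops included, and the job is handed in when it is done.

Besides the shell and the picture viewer there is one more tool, called after "Call:" as name(argument=value, ...), one argument or row to a line, values as JSON. move_arm: Moves the arm, as the interface text tells. Its arguments: {"type":"object","properties":{"increments":{"type":"array","items":{"type":"array","items":{"type":"number"}}},"grip":{"type":"number"}},"required":["increments"]}

```bash
mkdir -p pics; ls; python3 - <<'E'
from cell import ctrl, eyes
import cv2
s=ctrl.read_state(); print(s)
for n in ("scene","side"):
    cv2.imwrite(f"pics/{n}0.png",eyes.get_image(n)[:,:,::-1]); print(n,eyes.calibration(n))
print(eyes.calibration("wrist"))
E
```

```text
pics
{'clock': 0.0, 'qpos': array([-1.20181006,  0.62936041,  0.0384722 ,  1.51835987, -0.02704911,
        0.99629014, -0.0199954 ]), 'qd': array([-2.35527246e-04, -1.39201925e-03, -1.15995106e-03,  1.49202094e-05,
       -3.66070506e-04,  5.87827198e-05, -8.09763249e-05]), 'tau': array([-1.38561732e-03, -5.63393712e+01,  1.22597516e+00, -1.93444902e+01,
        1.11124539e-02,  1.06190558e-02, -4.02865837e-06]), 'eef_pos': array([273.48902148, 588.93541721, 208.48301042]), 'tool_rot': array([-3.13969342e+00,  2.23066760e-06,  2.70675997e+00]), 'force': array([0.61236966, 0.3780239 , 0.27847546]), 'torque': array([-0.01193354, -0.02417094,  0.01364965]), 'width': 85.2592166447324}
scene {'fx': 476.59912993172895, 'fy': 476.59912993172895, 'cx': 319.00388873510406, 'cy': 205.90807315536424, 'pose': array([[-1.61816975e-01, -5.74039249e-01,  8.02679392e-01,
         1.46357658e+03],
       [ 9.86531455e-01, -7.44067791e-02,  1.45668526e-01,
         1.96493813e+02],
       [-2.38946629e-02,  8.15440109e-01,  5.78348056e-01,
         7.87085775e+02],
       [ 0.00000000e+00,  0.0000000
[... 274 characters left out ...]
02, -5.56225751e-01,  8.27199702e-01,
         8.05893436e+02],
       [-2.14014847e-02,  8.30603776e-01,  5.56452464e-01,
         6.78395888e+02],
       [ 0.00000000e+00,  0.00000000e+00,  0.00000000e+00,
         1.00000000e+00]])}
{'fx': 285.3465665587814, 'fy': 285.3465665587814, 'cx': 316.36301023072866, 'cy': 198.79935668061964, 'tool_from_camera': array([[-8.27971817e-04,  9.48088656e-01,  3.18005054e-01,
         8.21401251e+01],
       [ 9.99998809e-01,  1.19919167e-03, -9.71585768e-04,
         5.08223334e-01],
       [-1.30249846e-03,  3.18003871e-01, -9.48088520e-01,
        -1.63641498e+02],
       [ 0.00000000e+00,  0.00000000e+00,  0.00000000e+00,
         1.00000000e+00]])}
```

View pics/scene0.png

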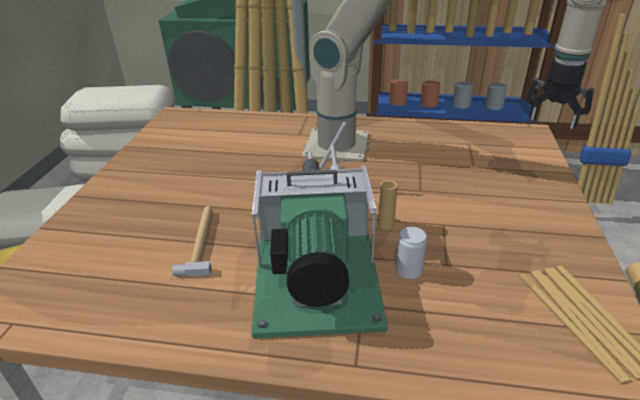

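View pics/side0.png

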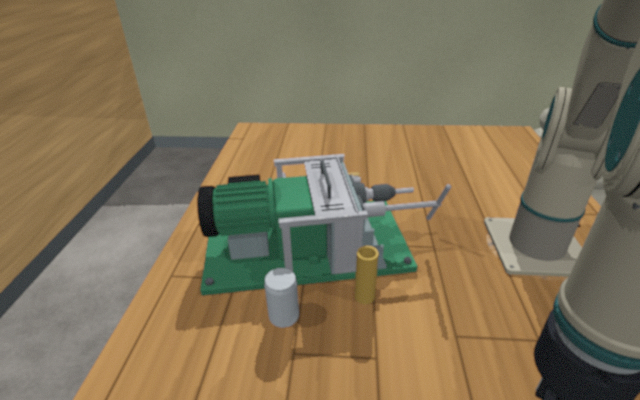

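Scene: machine in the middle with its chuck toward the robot. The guard with its handle is at scene (312,181), side (325,178). The wrench is on the camera-right side in scene, so the machine's +y side. Next, an enlarged crop for accurate pixels.

```bash
python3 - <<'E'
import cv2,numpy as np
a=cv2.imread("pics/scene0.png")[130:255,240:400]; b=cv2.imread("pics/side0.png")[145:270,260:420]
a=cv2.resize(a,None,fx=4.6,fy=4.6,interpolation=cv2.INTER_CUBIC)[:300*2]
b=cv2.resize(b,None,fx=4.6,fy=4.6,interpolation=cv2.INTER_CUBIC)
cv2.imwrite("pics/za.png",a);cv2.imwrite("pics/zb.png",b)
E
```

```text
(no output)
```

View pics/za.png

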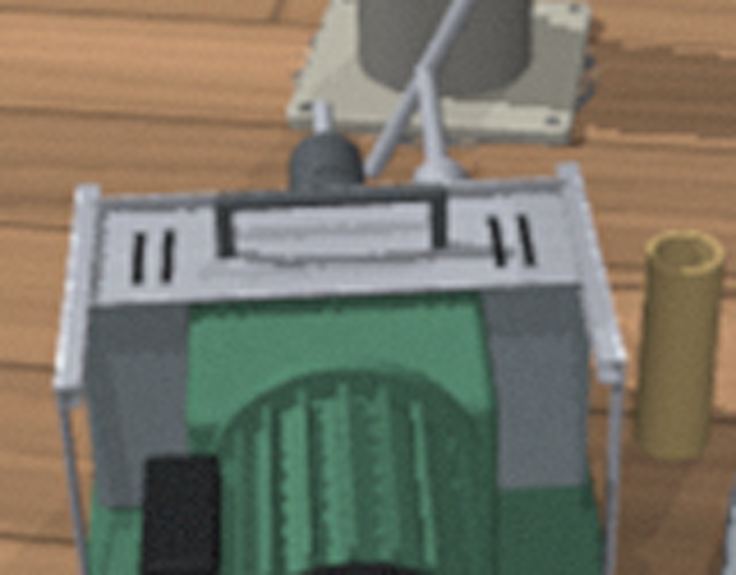

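```bash
cat > h.py <<'E'
import numpy as np
from cell import ctrl, eyes
from scipy.spatial.transform import Rotation as R
def ray(n,px):
    c=eyes.calibration(n); T=c["pose"]
    return T[:3,3], T[:3,:3]@np.array([(px[0]-c["cx"])/c["fx"],-(px[1]-c["cy"])/c["fy"],-1])
def onz(n,px,z):
    o,d=ray(n,px); return o+d*(z-o[2])/d[2]
def rigid(P,Q): # machine xy -> world xy
    P,Q=np.array(P,float),np.array(Q,float); p,q=P-P.mean(0),Q-Q.mean(0)
    a=np.arctan2((p[:,0]*q[:,1]-p[:,1]*q[:,0]).sum(),(p*q).sum())
    M=np.array([[np.cos(a),-np.sin(a)],[np.sin(a),np.cos(a)]]); t=Q.mean(0)-M@P.mean(0)
    return a,M,t,Q-(P@M.T+t)
E
python3 - <<'E'
from h import *
z=lambda x,y:(240+x/4.6,130+y/4.6)
P=[(-12,-133),(172,-133),(-12,133),(172,133)]
Q=[onz("scene",z(*p),182)[:2] for p in [(88,192),(67,380),(570,172),(611,365)]]
a,M,t,r=rigid(P,Q); print(a,t); print(r.round(1))
for p in [(220,206),(446,195)]:
    w=onz("scene",z(*p),208)[:2]; print("handle",w, M.T@(w-t))
for p in [(92,303),(587,282)]:
    w=onz("scene",z(*p),177)[:2]; print("guard rear edge (shut 78)",M.T@(w-t))
print("sock",M@[-24,65]+t,"head",M@[19,65]+t)
E
```

```text
0.19333601648614382 [480.23917241   3.01566045]
[[ 5.5  4.5]
 [-8.1  4.2]
 [ 4.6 -3.8]
 [-2.  -4.9]]
handle [545.961511   -41.39199755] [ 55.96563533 -56.20777118]
handle [521.39430574  70.29130582] [53.31428791 58.11492203]
guard rear edge (shut 78) [  93.22180234 -121.09009026]
guard rear edge (shut 78) [ 90.81687762 126.42125731]
sock [444.19762444  62.19341657] head [486.39648007  70.45517085]
```

View pics/zb.png

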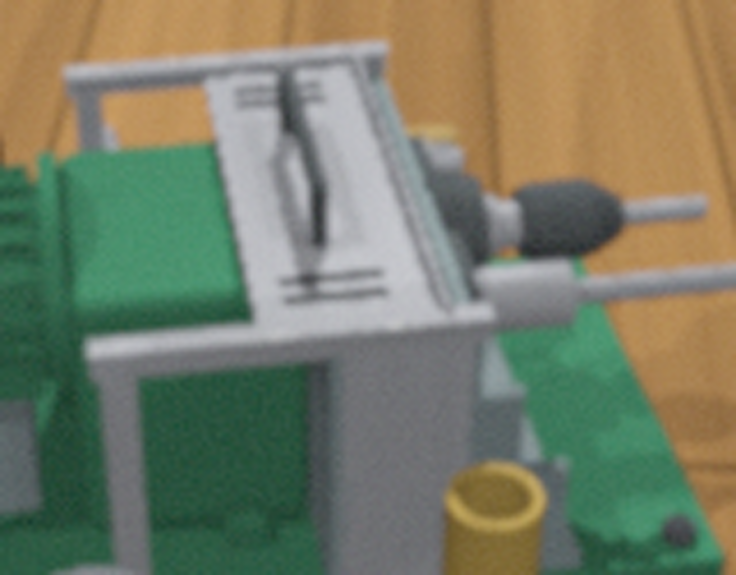

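Yaw ≈ 0.19, guard about 14 mm open and handle near world (533,14). The bolt is on the +y side. I'll move above the machine's front with the fingers shut and jaws along the machine's y, then look with the wrist camera.

Call:
move_arm(
  increments=[
    [0, 0, -5, 0, 0, 0],
    [-4, -4, -9.2, 0, 0, -4],
    [-8, -8, -9.2, 0, 0, -8],
    [-11, -11, -9.2, 0, 0, -11],
    [-14, -14, -9.2, 0, 0, -14],
    [-17, -17, -9.2, 0, 0, -17],
    [-20, -20, -9.2, 0, 0, -20],
    [-23, -23, -9.2, 0, 0, -23],
    [-26, -26, -9.2, 0, 0, -26],
    [-29, -29, -9.2, 0, 0, -29],
    [-32, -32, -9.2, 0, 0, -32],
    [-35, -35, -9.2, 0, 0, -35],
    [-38, -38, -9.2, 0, 0, -36],
    [-40, -41, -9.2, 0, 0, -36],
    [-42, -43, -9.2, 0, 0, -36],
    [-43, -44.5, -9.2, 0, 0, -36],
    [-43.4, -44.5, -9.2, 0, 0, -36],
    [-43.4, -44.5, -9.2, 0, 0, -36],
    [-43.4, -44.5, -9.2, 0, 0, -36],
    [-43.4, -44.5, -9.2, 0, 0, -36],
  ],
  grip=-1,
)

```text
clock: 2.1
eef_pos: [479.7, 4.6, 301.3]
tool_rot: [3.141, -0.0, -2.946]
force: [-0.5, -0.9, 0.2]
width: 0.1
```

```bash
cat >> h.py <<'E'
def wpix(px,S):  # wrist ray
    c=eyes.calibration("wrist"); A=c["tool_from_camera"]; Rt=R.from_euler("xyz",S["tool_rot"]).as_matrix()
    d=Rt@A[:3,:3]@np.array([(px[0]-c["cx"])/c["fx"],-(px[1]-c["cy"])/c["fy"],-1]); o=S["eef_pos"]+Rt@A[:3,3]
    return o,d
def wz(px,S,z):
    o,d=wpix(px,S); return o+d*(z-o[2])/d[2]
E
python3 - <<'E'
from h import *
import cv2,pickle
s=ctrl.read_state(); cv2.imwrite("pics/w1.png",eyes.get_image("wrist")[:,:,::-1]); pickle.dump(s,open("s1.pkl","wb")); print(s)
E
```

```text
{'clock': 2.1, 'qpos': array([-0.15486239,  0.27952868,  0.11370562,  1.84714432, -0.03749475,
        1.01729174,  1.74091784]), 'qd': array([-0.00011054, -0.00141682,  0.0055569 , -0.00027294,  0.00033307,
        0.00011685,  0.00161323]), 'tau': array([ 1.97369484e-01, -3.66418183e+01,  1.10071342e+00, -1.96426070e+01,
        1.73713302e-02, -7.57576272e-04, -5.01877541e-03]), 'eef_pos': array([479.69095089,   4.61966564, 301.31797331]), 'tool_rot': array([ 3.14096269e+00, -2.52583442e-04, -2.94566415e+00]), 'force': array([-0.53277485, -0.85291365,  0.20774474]), 'torque': array([-0.03915891, -0.0634103 , -0.01430778]), 'width': 0.1377712158197493}
```

View pics/w1.png

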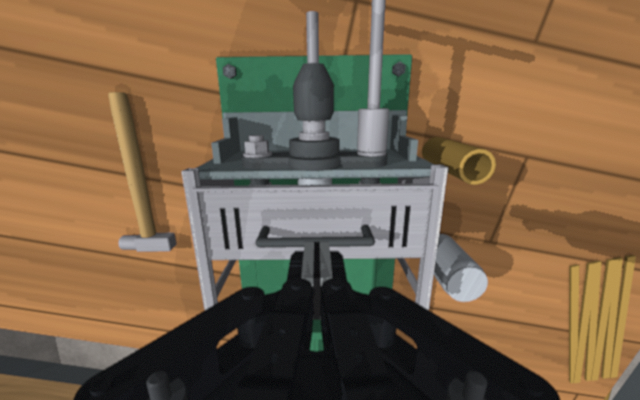

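```bash
python3 - <<'E'
from h import *
import pickle,cv2
S=pickle.load(open("s1.pkl","rb"))
L=wz((190,171),S,182)[:2];Rr=wz((440,167),S,182)[:2]
a,M,t,r=rigid([(-12,-133),(-12,133)],[L,Rr]); print("yaw",a,"origin",t,r.round(1))
for n,p,z in [("hL",(260,237),208),("hR",(373,237),208),("sock mouth far end",(373,150),140),("brk front",(320,168),170),("brk rear",(320,178),170),("guard front L",(204,189),177),("guard front R",(432,186),177)]:
    w=wz(p,S,z)[:2]; print(n,w.round(1),(M.T@(w-t)).round(1))
im=cv2.imread("pics/w1.png")[135:275,170:460]
cv2.imwrite("pics/w1z.png",cv2.resize(im,None,fx=2.75,fy=2.75,interpolation=cv2.INTER_CUBIC))
E
```

```text
yaw 0.2110272985126819 origin [473.4740297    2.91262314] [[-1.4  6.5]
 [ 1.4 -6.5]]
hL [534.2 -40.9] [ 50.2 -55.5]
hR [512.5  69.4] [52.1 56.9]
sock mouth far end [436.6  62.7] [-23.5  66.2]
brk front [462.3   6. ] [-10.3   5.4]
brk rear [472.9   8.2] [0.5 5.3]
guard front L [ 506.4 -109.6] [   8.7 -116.9]
guard front R [456.9 124.8] [  9.3 122.6]
```

View pics/w1z.png

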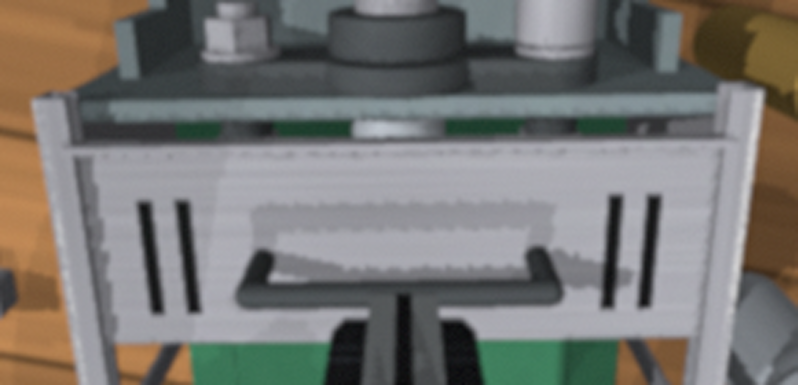

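The wrist view confirms it: wrench on the +y (image-right) bolt, handle bar at row ≈241, guard front edge just behind the bracket. I'll lower the shut fingers in front of the handle and push along +x (tool −x).

Call:
move_arm(
  increments=[
    [0, 0, 4, 0, 0, 0],
    [0, 0, 8, 0, 0, 0],
    [0, 0, 11, 0, 0, 0],
    [0, 0, 11, 0, 0, 0],
    [-2, 0, 11, 0, 0, 0],
    [-3, 0, 11, 0, 0, 0],
    [-4, 0, 11, 0, 0, 0],
    [-5, 0, 11, 0, 0, 0],
    [-6, 0, 11, 0, 0, 0],
    [-7, 0, 11, 0, 0, 0],
    [-8, 0, 11, 0, 0, 0],
    [-8.5, 0, 11, 0, 0, 0],
    [-9, 0, 11, 0, 0, 0],
    [-9.3, 0, 11, 0, 0, 0],
    [-9.3, 0, 11, 0, 0, 0],
    [-9.3, 0, 11, 0, 0, 0],
  ],
)

```text
clock: 3.75
eef_pos: [570.8, 20.9, 191.3]
tool_rot: [3.142, -0.001, -2.948]
force: [0.2, 0.0, -0.6]
width: -0.0
```

Call:
move_arm(
  increments=[
    [-0.2, 0, 0, 0, 0, 0],
    [-0.4, 0, 0, 0, 0, 0],
    [-0.4, 0, 0, 0, 0, 0],
  ],
)

```text
clock: 4.05
eef_pos: [575.4, 21.9, 191.5]
tool_rot: [3.142, 0.0, -2.948]
force: [-0.2, 0.5, -0.8]
width: 0.1
```

Call:
move_arm(
  increments=[
    [-0.3, 0, 0, 0, 0, 0],
    [-0.6, 0, 0, 0, 0, 0],
  ],
)

```text
clock: 4.25
eef_pos: [581.2, 23.0, 191.4]
tool_rot: [-3.142, 0.0, -2.948]
force: [-0.9, 0.8, 0.0]
width: -0.1
```

```bash
python3 - <<'E'
from h import *
import cv2,pickle
s=ctrl.read_state(); im=eyes.get_image("wrist")[:,:,::-1];b=eyes.get_image("side")[:,:,::-1]
pickle.dump(s,open("s2.pkl","wb")); print(s["eef_pos"],s["force"])
b=cv2.resize(b[130:290,190:430],(600,400),interpolation=cv2.INTER_CUBIC)
cv2.imwrite("pics/w2.png",b)
E
```

```text
[581.23357205  22.9661198  191.43173457] [-0.90642689  0.79949276  0.00232563]
```

View pics/w2.png

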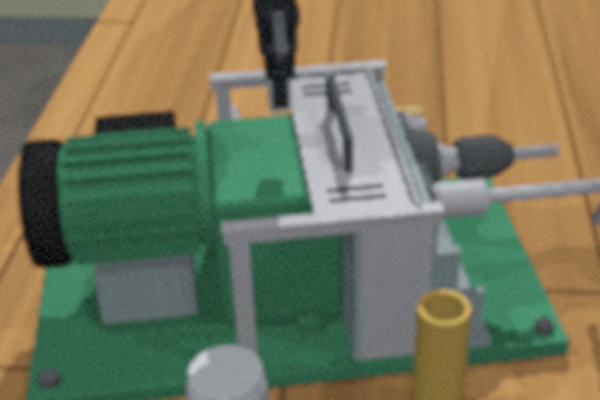

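```bash
cat >> h.py <<'E'
def proj(n,p):
    c=eyes.calibration(n); q=np.linalg.inv(c["pose"])@np.append(p,1)
    return c["cx"]+c["fx"]*q[0]/-q[2], c["cy"]-c["fy"]*q[1]/-q[2]
def tri(a,b):
    A,B=ray(*a),ray(*b); D=np.c_[A[1],-B[1]]; k=np.linalg.lstsq(D,B[0]-A[0],rcond=None)[0]
    p,q=A[0]+k[0]*A[1],B[0]+k[1]*B[1]; return (p+q)/2,np.linalg.norm(p-q)
E
python3 - <<'E'
from h import *
import cv2
print("TCP",proj("side",[581,23,191]),proj("scene",[581,23,191]))
print("handle",proj("side",[530,14.5,208]))
z=lambda x,y:(240+x/4.6,130+y/4.6); y=lambda x,y:(260+x/4.6,145+y/4.6)
s=lambda a,b:tri(("scene",z(*a)),("side",y(*b)))
for n,a,b in [("hR +y end",(446,195),(318,190)),("hL",(220,206),(287,75)),("railFR",(570,168),(490,310)),("railRR",(613,362),(95,345)),("railFL",(88,188),(387,47)),("railRL",(68,380),(70,72)),("pipe top",(685,245),(496,492))]:
    print(n,s(a,b))
a=eyes.get_image("scene")[:,:,::-1][80:240,200:440]; w=eyes.get_image("wrist")[:,:,::-1]
cv2.imwrite("pics/c3.png",np.hstack([cv2.resize(a,(480,320)),cv2.resize(w[:, 160:480],(320,320)[:2])]))
E
```

```text
TCP (np.float64(302.67144648270204), np.float64(181.51702600268615)) (np.float64(312.77354297138953), np.float64(191.11639324214))
handle (np.float64(324.7531362411774), np.float64(173.83299747397655))
hR +y end (array([517.67433887,  69.0826241 , 207.29145107]), np.float64(3.128023281055618))
hL (array([540.1912253 , -43.63948934, 206.46572312]), np.float64(4.0626238238682095))
railFR (array([436.58902936, 125.58045933, 180.15705957]), np.float64(4.30379134047358))
railRR (array([613.18523726, 160.94712259, 180.05778568]), np.float64(4.478539815096607))
railFL (array([ 488.61302854, -129.23433053,  179.24283758]), np.float64(2.995274671869896))
railRL (array([665.27421945, -90.35699152, 181.53810887]), np.float64(0.7488817260430718))
pipe top (array([432.28969858, 191.01261618, 131.08090344]), np.float64(0.17039137767339846))
```

View pics/c3.png

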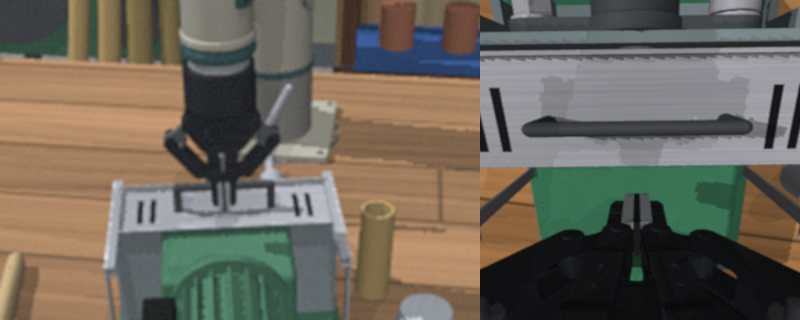

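```bash
python3 - <<'E'
from h import *
import cv2
print(ctrl.read_state()["eef_pos"], ctrl.read_state()["width"])
print(tri(("scene",(312.5,181)),("side",(302,172.5))))
a=eyes.get_image("scene")[:,:,::-1][135:215,250:380]; b=eyes.get_image("side")[:,:,::-1][120:200,250:380]
cv2.imwrite("pics/c4.png",np.vstack([cv2.resize(i,(480,295),interpolation=cv2.INTER_CUBIC) for i in (a,b)]))
E
```

```text
[581.01866843  22.9571526  191.31005101] 0.034332293931841534
(array([580.93972269,  23.72316458, 216.88540348]), np.float64(2.2801515262587557))
```

View pics/c4.png

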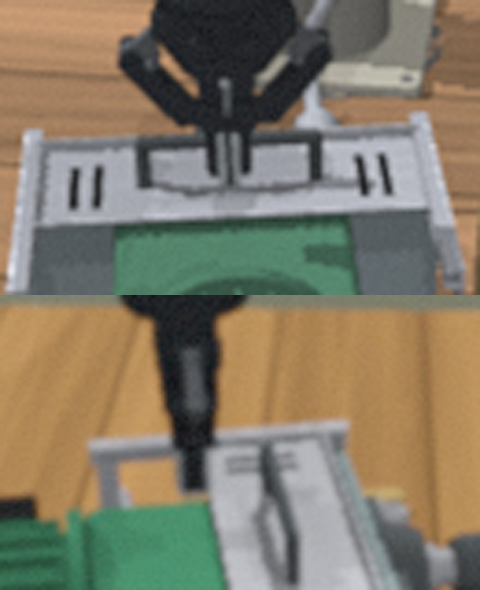

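```bash
python3 - <<'E'
from h import *
for r in (181,184,186): print(r,tri(("scene",(312.3,r)),("side",(302.3,173))))
S=ctrl.read_state(); A=eyes.calibration("wrist"); T=np.linalg.inv(A["tool_from_camera"])
for z in (0,-13,-19,-25,-30):
    q=T@[0,0,z,1]; print(z,A["cx"]+A["fx"]*q[0]/-q[2],A["cy"]-A["fy"]*q[1]/-q[2])
E
```

```text
181 (array([580.13792929,  23.3170081 , 215.84608604]), np.float64(3.2348159265908976))
184 (array([581.68746978,  22.08407397, 211.93533142]), np.float64(2.7300188588095984))
186 (array([582.73895952,  21.26940656, 209.33725792]), np.float64(6.714831970692506))
0 315.248516424335 238.73666404437435
-13 315.1906011064494 248.65352596699256
-19 315.16092061913724 253.7357271050764
-25 315.1290963674895 259.1850058262037
-30 315.10076579662797 264.03606025671337
```

All three views show the fingertips about 20–25 mm above the reported TCP (z ≈ 213–216 against 191). That is why they passed over the bar without touching and the guard did not move. So the reported height can't be trusted. I'll go back, lower gently and calibrate by touching the sheet top, known to be at 177 mm.

Call:
move_arm(
  increments=[
    [0, 0, -4, 0, 0, 0],
    [4, 0, -4, 0, 0, 0],
    [8.5, 0, -4, 0, 0, 0],
    [8.5, 0, -4, 0, 0, 0],
    [8.5, 0, 0, 0, 0, 0],
    [8.5, 0, 2, 0, 0, 0],
    [8.5, 0, 2.6, 0, 0, 0],
    [8.5, 0, 2.6, 0, 0, 0],
    [8.5, 0, 2.6, 0, 0, 0],
  ],
)

```text
clock: 5.45
eef_pos: [498.5, 6.6, 166.2]
tool_rot: [-3.141, 0.002, -2.948]
force: [-0.7, 0.8, -0.8]
width: 0.2
```

Call:
move_arm(
  increments=[
    [0, 0, 0.2, 0, 0, 0],
    [0, 0, 0.4, 0, 0, 0],
    [0, 0, 0.4, 0, 0, 0],
  ],
)

```text
clock: 5.75
eef_pos: [497.7, 6.6, 161.6]
tool_rot: [3.142, 0.0, -2.948]
force: [0.1, -0.7, -0.5]
width: -0.0
```

Call:
move_arm(
  increments=[
    [0, 0, 0.2, 0, 0, 0],
    [0, 0, 0.2, 0, 0, 0],
  ],
)

```text
clock: 5.95
eef_pos: [497.5, 6.6, 159.3]
tool_rot: [3.142, -0.0, -2.948]
force: [0.0, -0.2, -0.1]
width: 0.3
```

Call:
move_arm(
  increments=[
    [0, 0, 0.2, 0, 0, 0],
    [0, 0, 0.2, 0, 0, 0],
  ],
)

```text
clock: 6.15
eef_pos: [497.4, 6.6, 157.1]
tool_rot: [3.142, -0.001, -2.948]
force: [-0.0, 0.5, 0.0]
width: -0.1
```

Call:
move_arm(
  increments=[
    [0, 0, 0.2, 0, 0, 0],
    [0, 0, 0.2, 0, 0, 0],
  ],
)

```text
clock: 6.35
eef_pos: [497.6, 6.6, 155.3]
tool_rot: [3.142, -0.0, -2.948]
force: [-0.2, 0.7, -0.3]
width: 0.4
```

Call:
move_arm(
  increments=[
    [0, 0, 0.2, 0, 0, 0],
    [0, 0, 0.2, 0, 0, 0],
  ],
)

```text
clock: 6.55
eef_pos: [499.5, 6.9, 155.1]
tool_rot: [-3.142, 0.004, -2.948]
force: [-1.5, 0.6, 12.6]
width: 0.0
```

```bash
python3 - <<'E'
from h import *
import cv2
s=ctrl.read_state();print(s["eef_pos"],s["force"])
a=eyes.get_image("scene")[:,:,::-1][135:215,250:380]; b=eyes.get_image("side")[:,:,::-1][120:200,250:380]
cv2.imwrite("pics/c5.png",np.hstack([cv2.resize(i,(400,246),interpolation=cv2.INTER_CUBIC) for i in (a,b)]))
E
```

```text
[499.50580394   6.94382268 155.13029012] [-1.45602903  0.60437873 12.64155825]
```

View pics/c5.png

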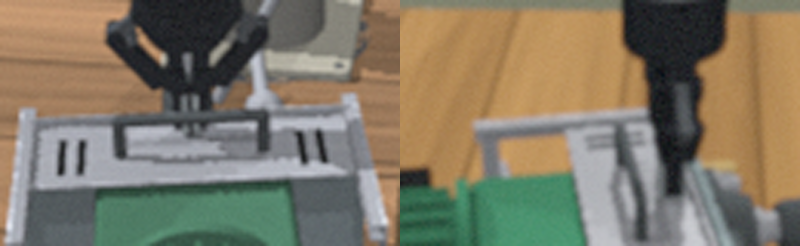

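Contact at reported z 155.1 against the sheet at 177 puts the reported TCP about 22 mm low along z. I'll apply that offset from here on. Now lift 12 mm and push the handle.

Call:
move_arm(
  increments=[
    [0, 0, -1.2, 0, 0, 0],
    [0, 0, -1.2, 0, 0, 0],
    [-1, 0, -1.2, 0, 0, 0],
    [-2, 0, -1.2, 0, 0, 0],
    [-3, 0, -1.2, 0, 0, 0],
    [-4, 0, -1.2, 0, 0, 0],
    [-5, 0, -1.2, 0, 0, 0],
    [-6, 0, -1.2, 0, 0, 0],
    [-6.5, 0, -1.2, 0, 0, 0],
    [-7, 0, -1.2, 0, 0, 0],
    [-7.4, 0, -1.2, 0, 0, 0],
    [-7.8, 0, -1.2, 0, 0, 0],
    [-8, 0, -1.2, 0, 0, 0],
    [-8, 0, -1.2, 0, 0, 0],
  ],
)

```text
clock: 8.05
eef_pos: [576.8, 21.8, 165.5]
tool_rot: [-3.141, 0.001, -2.948]
force: [-0.8, -0.2, -0.1]
width: 0.2
```

Call:
move_arm(
  increments=[
    [-0.2, 0, 0, 0, 0, 0],
    [-0.2, 0, 0, 0, 0, 0],
  ],
)

```text
clock: 8.25
eef_pos: [578.4, 22.1, 165.5]
tool_rot: [-3.141, 0.001, -2.948]
force: [-1.2, 0.7, -0.3]
width: 0.1
```

Call:
move_arm(
  increments=[
    [-0.2, 0, 0, 0, 0, 0],
    [-0.2, 0, 0, 0, 0, 0],
  ],
)

```text
clock: 8.45
eef_pos: [580.4, 22.6, 165.5]
tool_rot: [-3.141, 0.001, -2.948]
force: [-1.2, 0.0, -0.7]
width: 0.3
```

Call:
move_arm(
  increments=[
    [-0.2, 0, 0, 0, 0, 0],
    [-0.2, 0, 0, 0, 0, 0],
  ],
)

```text
clock: 8.65
eef_pos: [580.6, 22.6, 165.4]
tool_rot: [3.142, -0.003, -2.948]
force: [-4.9, -1.0, 3.3]
width: -0.1
```

Call:
move_arm(
  increments=[
    [-0.2, 0, 0, 0, 0, 0],
    [-0.2, 0, 0, 0, 0, 0],
  ],
)

```text
clock: 8.85
eef_pos: [580.6, 22.6, 165.4]
tool_rot: [3.141, -0.007, -2.949]
force: [-9.6, -1.8, 7.5]
width: -0.0
```

Call:
move_arm(
  increments=[
    [2, 0, 0, 0, 0, 0],
    [2, 0, -4, 0, 0, 0],
    [2, 0, -8, 0, 0, 0],
    [5, -3, -9, 0, 0, 0],
    [8, -5, -9, 0, 0, 0],
    [9, -6, -9, 0, 0, 0],
    [9, -6, -9, 0, 0, 0],
    [9, -6, -9, 0, 0, 0],
  ],
  grip=0.05,
)

```text
clock: 9.65
eef_pos: [508.6, -51.7, 255.6]
tool_rot: [3.141, 0.002, -2.948]
force: [-0.3, 0.8, -0.2]
width: 44.9
```

```bash
python3 - <<'E'
from h import *
import cv2,pickle
s=ctrl.read_state(); cv2.imwrite("pics/w3.png",eyes.get_image("wrist")[:,:,::-1]); pickle.dump(s,open("s3.pkl","wb")); print(s["eef_pos"],s["tool_rot"],s["width"])
E
```

```text
[508.59325106 -51.71647394 255.59858387] [ 3.14117989e+00  2.10410096e-03 -2.94753307e+00] 44.9356122922252
```

View pics/w3.png

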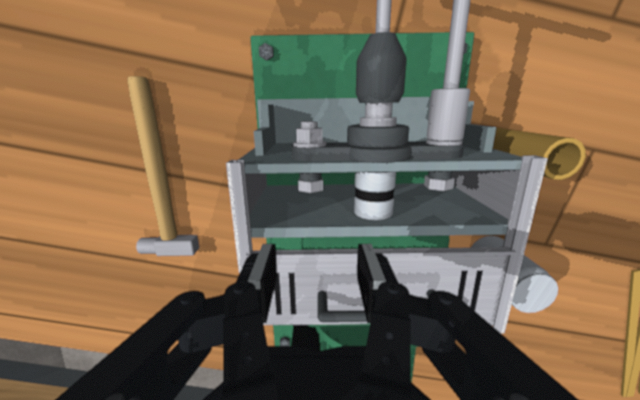

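w3: the guard is open at its stop (its front edge now sits behind the gap). The gap is visible with heads at (311,185) and (441,184), and the wrench-side head is the right one. Next, locate the heads numerically and check the camera-height bias against their known 130 mm spacing.

```bash
python3 - <<'E'
from h import *
import cv2,pickle
S=pickle.load(open("s3.pkl","rb"))
g=cv2.imread("pics/w3.png").max(2)
for x0,y0 in ((296,172),(424,172)):
    print(x0,y0)
    for y in range(y0,y0+24): print(y,*["%3d"%v for v in g[y,x0:x0+36]])
for b in (0,22):
    T=dict(S); T["eef_pos"]=S["eef_pos"]+[0,0,b]
    f=lambda p,z:wz(p,T,z)
    l,r=f((311,185),140),f((441,184),140); print(b,l,r,np.linalg.norm(l-r))
    l,r=f((237,160),182),f((534,158),182); print(" rails",l,r,np.linalg.norm(l-r))
E
```

```text
296 172
172 112 112 111 109 110 110 111 113 115 116 113 113 113 115 119 119 115 113 114 111 112 112 113 112 109 110 113 112 112 113 111 113 113 110 103 103
173  84  84  81  76  76  76  77  83  90  88  83  83  81  85  90  89  84  78  76  72  68  69  67  64  62  67  75  78  78  79  77  78  79  77  74  74
174  67  69  66  62  67  71  75  82  87  85  80  78  78  79  81  79  76  70  65  61  54  51  44  41  40  48  60  65  64  65  65  65  62  65  66  64
175  69  67  66  62  70  80  84  86  89  89  88  86  83  82  82  81  76  74  68  64  58  54  49  41  40  50  61  66  65  65  64  65  64  65  64  65
176  69  68  65  66  70  82  85  89  91  90  89  89  86  85  82  82  77  72  69  64  57  56  47  44  39  51  62  67  67  65  65  65  65  65  65  65
177  67  67  69  67  71  81  87  88  91  92  90  89  86  86  85  84  80  74  70  66  60  53  47  42  40  49  62  67  66  65  67  66  65  64  65  65
178  66  69  68  69  72  80  83  86  89  91  90  87  84  86  87  86  83  77  74  68  62  57  47  39  43  49  63  67  66  66  67  65  66  64  66  66
179  69  68  71  75  77  78  81  84  88  90  90  88  81 
[... 5744 characters left out ...]
 63  62  61  61  62  60  61  59  58  59  60  64  68  72  72  74  75  76  76  76  75  75  76  74  75  74  76  74  75  75  75  76
195  67  66  65  67  65  66  64  64  64  64  63  62  64  63  66  69  73  75  75  76  75  76  77  77  76  74  75  74  75  74  74  75  74  75  74  74
0 [507.08616884 -56.66904476 140.        ] [480.75635245  72.68703386 140.        ] 132.008538765767
 rails [ 485.66773115 -123.15443228  182.        ] [436.29828629 120.71466445 182.        ] 248.81615386699866
22 [513.32812441 -55.85217192 140.        ] [484.92261715  83.70159388 140.        ] 142.4153306049386
 rails [ 491.02789439 -128.36274376  182.        ] [437.07691903 138.13763245 182.        ] 271.9065248677575
```

```bash
python3 - <<'E'
from h import *
import cv2,pickle
S1=pickle.load(open("s1.pkl","rb"));S3=pickle.load(open("s3.pkl","rb"))
for b in (0,11,22):
    T=[dict(S) for S in (S1,S3)]
    for t in T: t["eef_pos"]=t["eef_pos"]+[0,0,b]
    print(b,"pipe(432,191)",wz((477,165),T[0],130)[:2],wz((565,158),T[1],130)[:2])
    print("   base w z20",np.linalg.norm(wz((218,57),T[0],20)-wz((411,56),T[0],20)),np.linalg.norm(wz((252,37),T[1],20)-wz((474,32),T[1],20)))
    print("   rails FL (488.6,-129) FR(436.6,125.6)",wz((190,170),T[0],181)[:2],wz((439,167),T[0],181)[:2],wz((237,160),T[1],181)[:2],wz((533,158),T[1],181)[:2])
for z in (20,): print("base rear w scene",proj("scene",[0,0,0]))
S=S3;c=eyes.calibration("wrist");T=np.linalg.inv(c["tool_from_camera"])
for n,p in [("padL shut",(0,22,0)),("padR",(0,-22,0)),("L-22",(0,22,-22)),("R-22",(0,-22,-22)),("L-22 x11",(11,22,-22)),("L0 x11",(11,22,0))]:
    q=T@[*p,1]; print(n,c["cx"]+c["fx"]*q[0]/-q[2],c["cy"]-c["fy"]*q[1]/-q[2])
E
```

```text
0 pipe(432,191) [431.00338932 191.22659421] [432.05947883 193.00957585]
   base w z20 271.9411236258797 274.197000721235
   rails FL (488.6,-129) FR(436.6,125.6) [ 487.47431957 -123.61133381] [435.59392358 123.43454766] [ 485.91137494 -123.39117371] [436.49515677 120.6801742 ]
11 pipe(432,191) [432.04053975 197.86089299] [432.2174598  202.90503225]
   base w z20 278.66357839938274 281.75505525658616
   rails FL (488.6,-129) FR(436.6,125.6) [ 490.88514727 -127.98089826] [436.99515193 128.63436351] [ 488.59145655 -125.99532945] [436.89193433 129.35347192]
22 pipe(432,191) [433.07769018 204.49519177] [432.37544077 212.80048866]
   base w z20 285.3860331728858 289.31310979193734
   rails FL (488.6,-129) FR(436.6,125.6) [ 494.29597496 -132.35046271] [438.39638029 133.83417937] [ 491.27153817 -128.59948519] [437.28871188 138.02676965]
base rear w scene (np.float64(336.7594873550672), np.float64(144.71752520978256))
padL shut 349.89766214856866 238.69444415626182
padR 280.59701191662805 238.77957656190088
L-22 354.30067047315157 256.36261447357646
R-22 275.98610473101263 256.46242638983136
L-22 x11 355.13222937743444 238.67914931096357
L0 x11 350.54474713107106 222.73765723538799
```

```bash
python3 - <<'E'
from h import *
for e in ([581,23,191],[499.5,7,155]):
    for dy in (0,42):
        for dz in (73,95): print(e,dy,dz,np.round(proj("side",np.array(e)+[0,dy,dz]),1))
import cv2
g=cv2.imread("pics/c4.png").max(2)
for r in range(297,500,8):
    x=np.where(g[r]<75)[0]; print(round(120+(r-295)/3.69,1), x.min() if len(x) else 0, x.max() if len(x) else 0, len(x))
E
```

```text
[581, 23, 191] 0 73 [301.3 153.5]
[581, 23, 191] 0 95 [300.9 144.6]
[581, 23, 191] 42 73 [299.2 162.8]
[581, 23, 191] 42 95 [298.7 153.6]
[499.5, 7, 155] 0 73 [338.2 164.9]
[499.5, 7, 155] 0 95 [338.3 156.4]
[499.5, 7, 155] 42 73 [337.5 174.3]
[499.5, 7, 155] 42 95 [337.6 165.6]
120.5 121 245 125
122.7 127 237 111
124.9 138 219 82
127.0 155 213 59
129.2 156 213 58
131.4 157 214 58
133.6 157 217 61
135.7 159 218 45
137.9 160 218 48
140.1 161 215 42
142.2 163 214 38
144.4 164 214 35
146.6 165 215 35
148.7 166 215 32
150.9 168 214 35
153.1 172 212 41
155.2 173 212 40
157.4 174 211 38
159.6 174 213 40
161.7 177 204 28
163.9 183 265 23
166.1 183 267 26
168.2 183 270 27
170.4 185 273 28
172.6 187 273 18
174.7 0 0 0
```

The pipe-offcut check settles it. The arm pose and wrist camera agree with no bias, and the fingers physically end about 22 mm short of the reported TCP. So I aim so that the real pads are centred on the head (reported TCP z ≈ 99). Now the lateral target from the head ridges.

```bash
python3 - <<'E'
from h import *
import pickle
S=pickle.load(open("s3.pkl","rb"))
r=wz((444.6,184.7),S,153.9); l=wz((310.5,186.3),S,153.9)
e=wz((441,184),S,145)
print("ridge R",r,"L",l,"dist",np.linalg.norm(r-l),"yaw",np.arctan2(-(r-l)[0],(r-l)[1]),"alt",e)
# finger centre line from wrist: tip y mid
Rt=R.from_euler("xyz",S["tool_rot"]).as_matrix()
for n,p in (("ridge",r),("alt",e)):
    d=np.array([p[0],p[1],99])-S["eef_pos"]; print(n,Rt.T@d/10)
E
```

```text
ridge R [478.12687662  69.3731513  153.9       ] L [504.51770185 -57.41658703 153.9       ] dist 129.5071943995011 yaw 0.20521620725541434 alt [479.80947411  70.18372476 145.        ]
ridge [ 0.68725982 12.46273173 15.66359249]
alt [ 0.50652739 12.50981957 15.6639922 ]
```

Call:
move_arm(
  increments=[
    [0.3, 4, 0, 0, 0, -0.6],
    [0.6, 8, 0, 0, 0, -0.6],
    [0.6, 12, 0, 0, 0, -0.6],
    [0.6, 12.5, 2, 0, 0, -0.6],
    [0.6, 12.5, 4.5, 0, 0, -0.6],
    [0.6, 12.5, 5, 0, 0, -0.6],
    [0.6, 12.5, 5, 0, 0, -0.6],
    [0.6, 12.5, 5, 0, 0, -0.6],
  ],
)

```text
clock: 10.5
eef_pos: [478.2, 69.2, 205.9]
tool_rot: [3.142, 0.001, -2.938]
force: [-0.8, -0.1, 0.4]
width: 44.4
```

```bash
python3 - <<'E'
from h import *
import cv2,pickle
s=ctrl.read_state(); im=eyes.get_image("wrist")[:,:,::-1]; cv2.imwrite("pics/w4.png",im); pickle.dump(s,open("s4.pkl","wb")); print(s["eef_pos"],s["tool_rot"],s["width"],s["force"])
cv2.imwrite("pics/w4z.png",cv2.resize(im[110:310,220:420],(600,600),interpolation=cv2.INTER_CUBIC))
E
```

```text
[478.16818776  69.15377187 205.93436123] [ 3.14152224e+00  1.07688598e-03 -2.93754744e+00] 44.37312168438785 [-0.78952229 -0.1378397   0.36211088]
```

View pics/w4z.png

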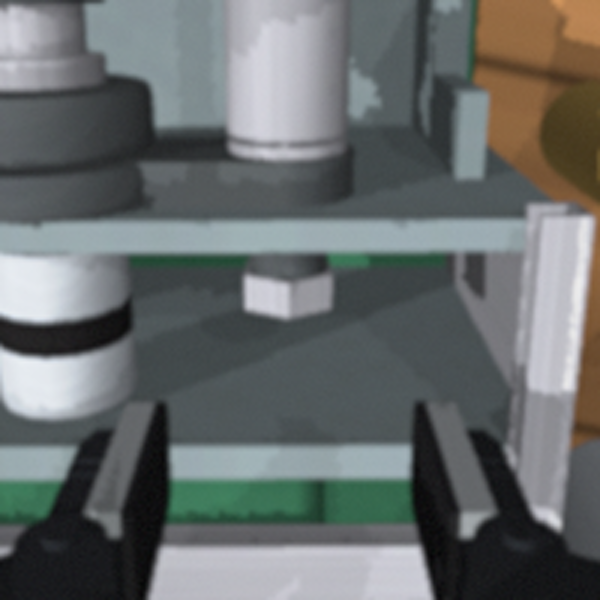

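Last allowed view: the head is at about (316,207), centred between the pads (crop x 288, pads' mid ≈290), with the guard edge clear behind the gap.

```bash
python3 - <<'E'
from h import *
import pickle
S=pickle.load(open("s4.pkl","rb")); Rt=R.from_euler("xyz",S["tool_rot"]).as_matrix()
z=lambda x,y:(220+x/3,110+y/3)
for n,p,h in (("ridge mid",z(288,296),153.9),("bolt ridge rear",z(288,318),153.9),("bracket rear top",z(288,252),170),("plate front top(54)",z(288,443),170)):
    w=wz(p,S,h); d=w-S["eef_pos"]; print(n,w.round(1),(Rt.T@d).round(1))
E
```

```text
ridge mid [477.3  69.5 153.9] [ 0.8  0.5 52. ]
bolt ridge rear [483.5  70.7 153.9] [-5.5  0.5 52. ]
bracket rear top [460.1  65.9 170. ] [18.4  0.5 35.9]
plate front top(54) [512.   76.6 170. ] [-34.6   0.4  36. ]
```

Call:
move_arm(
  increments=[
    [-0.1, 0, 2, 0, 0, 0],
    [-0.1, 0, 4, 0, 0, 0],
    [-0.1, 0, 6, 0, 0, 0],
    [-0.1, 0, 6.5, 0, 0, 0],
    [-0.1, 0, 6.5, 0, 0, 0],
  ],
)

```text
clock: 11.05
eef_pos: [478.4, 68.9, 140.6]
tool_rot: [3.142, -0.0, -2.938]
force: [-0.6, -0.1, 0.3]
width: 45.0
```

Call:
move_arm(
  increments=[
    [0, 0, 1, 0, 0, 0],
    [0, 0, 2, 0, 0, 0],
    [0, 0, 3, 0, 0, 0],
    [0, 0, 4, 0, 0, 0],
    [0, 0, 4.2, 0, 0, 0],
    [0, 0, 4.2, 0, 0, 0],
    [0, 0, 4.2, 0, 0, 0],
  ],
)

```text
clock: 11.75
eef_pos: [478.4, 69.0, 98.5]
tool_rot: [3.142, 0.0, -2.938]
force: [-0.4, 0.5, -1.3]
width: 45.2
```

Call:
move_arm(
  increments=[
    [0, 0, 0, 0, 0, 0],
    [0, 0, 0, 0, 0, 0],
    [0, 0, 0, 0, 0, 0],
    [0, 0, 0, 0, 0, 0],
    [0, 0, 0, 0, 0, 0],
    [0, 0, 0, 0, 0, 0],
    [0, 0, 0, 0, 0, 0],
    [0, 0, 0, 0, 0, 0],
    [0, 0, 0, 0, 0, 0],
    [0, 0, 0, 0, 0, 0],
  ],
  grip=-1,
)

```text
clock: 12.75
eef_pos: [478.7, 68.7, 99.0]
tool_rot: [-3.141, 0.001, -2.938]
force: [0.3, -2.0, 6.7]
width: 23.0
```

```bash
python3 - <<'E'
from h import *
import cv2,pickle
s=ctrl.read_state(); print({k:np.round(s[k],3) for k in ("clock","eef_pos","tool_rot","force","torque","width")})
# guard / bystander check by image differencing against the start (side & scene)
for n in ("scene","side"):
    a=cv2.imread(f"pics/{n}0.png"); b=eyes.get_image(n)[:,:,::-1]; cv2.imwrite(f"pics/{n}_end.png",b)
    boxes={"scene":{"hammer":(165,200,220,282),"pipe":(376,178,400,232),"can":(394,225,430,280)},"side":{"can":(262,265,302,328),"pipe":(353,242,382,306)}}[n]
    for k,(x0,y0,x1,y1) in boxes.items(): print(n,k,"shift",cv2.phaseCorrelate(np.float32(a[y0:y1,x0:x1].mean(2)),np.float32(b[y0:y1,x0:x1].mean(2)))[0], cv2.absdiff(a,b)[y0:y1,x0:x1].mean().round(1))
E
```

```text
{'clock': np.float64(12.75), 'eef_pos': array([478.668,  68.675,  98.952]), 'tool_rot': array([-3.141e+00,  1.000e-03, -2.938e+00]), 'force': array([ 0.255, -1.998,  6.714]), 'torque': array([-0.374,  0.08 ,  0.006]), 'width': np.float64(23.032)}
scene hammer shift (-0.01559286128649262, 0.017659425548472996) 2.6
scene pipe shift (-0.11363692196628783, 0.03446698753679556) 2.6
scene can shift (0.021405904650656282, -0.23848829907625912) 7.3
side can shift (0.032786857143729975, -0.06353324766327262) 9.1
side pipe shift (0.028015790782344396, -0.052268255412350584) 4.3
```

Call:
move_arm(
  increments=[
    [0, 0, 0, 0, 0, 0],
    [0, 0, 0, 0, 0, 0],
    [0, 0, 0, 0, 0, 0],
    [0, 0, 0, 0, 0, 0],
    [0, 0, 0, 0, 0, 0],
  ],
)

```text
clock: 13.35
eef_pos: [478.7, 68.6, 98.9]
tool_rot: [-3.141, 0.001, -2.938]
force: [-0.6, -2.2, 5.6]
width: 22.4
```

```bash
python3 -c "
from cell import ctrl
s=ctrl.read_state();print(s['width'],s['force'],s['eef_pos']);print(ctrl.finish_job())"
```

```text
22.369331006550087 [-0.59026507 -2.17942665  5.6204386 ] [478.67980519  68.62658428  98.93798256]
the job is handed in; nothing more can be done
None
```

I slid the guard open to its stop, gripped the wrench-side bolt head across its upright flats and handed the job in at about 13.4 s. No verdict was reported.

**Guard:** My first push passed over the handle bar without touching it. Two camera views and a light touch on the guard sheet showed that the fingertips end about 22 mm short of the reported TCP. With that offset applied, the second push moved the guard until it stopped against about 10 N. The wrist view then showed the gap clear.

**Bolt grip:** The target was the +y bolt. I came down with the jaws part-open and felt no contact. I then closed at a reported TCP height of 99 mm, which puts the real pads about centred on the head at 140 mm.

**Last checks:**
- **Fingers:** they stopped at 23.0 mm, then 22.4 mm half a second later, against a nominal 24 mm across the flats. The reading was still drifting, and it is close to the 22 mm sleeve. I had no pictures left to view the closed grip.
- **Forces:** a steady upward force of about 6 N on the tool, far below the limits.
- **Bystanders:** hammer, offcut and oil can shifted less than 0.3 pixel between the start and end images.

**Not settled:** the wrist camera agreed with the reported TCP, while the touch on the sheet and the outside views showed shorter fingers. I trusted the physical fingers. If the judged grasp point follows the reported TCP instead, it is about 22 mm below the head, outside the 14 mm limit. Grip force and bolt angle could not be measured directly.

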